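# Hang a reference probe in a block heater through its guide

## Robot

A 6-joint arm with a two-finger parallel gripper is mounted at the origin on a cart in front of the work surface, level with it; the furniture and walls round the work are solid. World frame = base frame: x ahead of the robot, y to its left, z up, the work surface at z = 0. Lengths are in mm, angles in rad, forces in N, time in s.
With the tool pointing down it reaches from about 400 to 925 mm from the base axis. Payload 12.5 kg.
Tool frame: the origin (TCP) lies midway between the tips of the shut fingers; the grasp point (between the pads) lies 19 mm behind it; z points along the fingers, y is the line along which they close (so a half turn about z gives the same grasp; the last joint's range is limited). The gripper opens to 95 mm and grips with 3 to 60 N. Pads are 20 mm wide; open, the fingers measure 119 mm over their backs; the gripper's body (75 mm by 180 mm) begins 59 mm behind the grasp point.
Start: joints at [1.019, 0.491, 1.559, -0, 1.092, -0.106], TCP at [269.474, 563.942, 214.661] pointing down, gripper open.
Joint ranges: [-3.1, 3.1], [-0.84, 2.19], [0.05, 2.79], [-1.13, 4.28], [0.06, 2.93], [-2.69, 2.69]. Speed limits (rad/s): [2.22, 2.22, 2.79, 3.14, 3.14, 3.14].

## Interface

Orientations are given as [roll, pitch, yaw] about the fixed x, y, z axes, in that order (R = Rz(yaw) Ry(pitch) Rx(roll)).
In Python, from cell import env gives the robot as it stands.
- The arm moves only by the tool arm_command, never from a script. Its argument "targets" is a list of rows, each a list of 5 numbers: the shift along the tool's x, y, z in mm, then the turn about the tool's z in degrees, then the opening, from 0 (shut) to 1 (fully open). In form: [[tx, ty, tz, roll, fingers], ...]. A call has 1 to 5 rows; each row is the pose to reach, as a shift and turn from the pose commanded when the call began, along the tool's axes at that moment; what a row does not reach only later rows make up. A row lasts 1/10 s, in which the tool goes at most 50 mm and 8.59 degrees, less where a joint would pass 70% of its speed; a pose out of reach is approached as far as the arm can. A call with a gripper value outside its range is refused whole. The fingers move at their own pace and stop on an object; the grip force is fixed at half the most. Time passes only in rows, so rows that repeat a pose let the fingers close. It gives the time, the measured TCP pose, the force, the opening and the grip force at its end, in the units of the state.
- env.state(): the state, without advancing time (a new reading comes with each control period).
- env.read_camera(name): name is "scene" or "top" or "wrist"; returns a dict with "frame" (400x640x3 uint8, red, green, blue), "vertical_fov" (degrees; the focal length in pixels is half the picture's height over the tangent of half this angle, whatever the lens; pixels are square), "cx", "cy" (the principal point, pixels), "world_from_camera" (4x4, takes a point from camera to world coordinates); the wrist camera has in their place "hand_eye" (4x4, takes a point from camera to tool coordinates, whose origin is the TCP and whose axes are the flange's). Camera axes: x right, y down, z forward; pixel columns grow to the right and rows downward; lengths in mm; the calibration is good to about 2 mm. A picture is of the moment at which its call begins: read the wrist's pose just before it. There is no depth.
- env.job_done(): hands the job in; it is judged then, once.
The state is a dict: "t": time; "joints": joint angles; "qvel": joint speeds; "tau": joint torques, N m; "eef_pos": TCP position; "tcp_rot": TCP orientation; "ft_force": force on the tool from outside, world axes, zero at the start; "moment": the same for the moment, N m; "opening": opening from 0.0 (shut) to 1.0 (fully open); "grip_force": force on a finger pad.
Only numpy, scipy, OpenCV 4.12 (cv2) and the standard library are available. Lean on these libraries where they do the work, as an engineer would, in place of code of your own. Each camera call takes 0.05 s, during which the arm holds its last target. There are 200 camera calls.

## Task

Check the block heater: set the loose metal probe guide on the bench with its straight front edge flush along the heater's flat front face and its hole over the middle of the well, and let go of it. Then take the thin probe out of its stand and lower it upright through the guide hole, never touching the guide or the heater with it, until the tip hangs about half-way down the well. Finish while still holding the probe there, centred in the hole; leave the other things on the bench alone.

Things in the scene. Friction and masses are not known exactly. Their poses are not given: they have to be found in the camera images.
- heater: White block heater fixed to the bench (origin: centre of its underside), 100 mm in its x, 110 mm in its y, 55 mm high (a rear deck reaches 67 mm, from 14 mm behind the origin on). Its flat vertical front face is at its x = -50 mm and looks along its -x, roughly to the robot. Open metal-lined rectangular well in its top: from x = -40 to +2 mm, y = -35 to +35 mm, floor 15 mm above the bench.
- well (a point): Middle of the heater's well: its position half-way down, 35 mm above the bench, 32 mm behind the front face. The tip belongs at this height.
- guide: Loose aluminium probe guide, 450 g, origin: centre of the underside of its foot; z up, x toward its straight front edge. Foot 60 x 90 x 10 mm (x, y, z). Front wall 90 mm wide along y, up to 53 mm high, its front surface at x = +30 mm flush with the foot's edge. From the wall's middle an arm 44 mm wide reaches forward to x = +78 mm, between 63 and 73 mm above the bench, so that it passes over the heater's front rim; it carries the guide hole.
- guide_grip (a point): Where to grip the guide, in its centre rib: an upright web 16 mm thick (y), x = -28 to +20 mm, up to 69 mm high. The point is 48 mm above the guide's underside, at guide x = -10 mm, y = 0; axes as the guide's. Fingers close along the guide's y.
- guide_hole (a point): Centre of the upper mouth of the guide hole: vertical through hole 18 mm across, 10 mm long, at guide x = +60 mm, y = 0 (30 mm ahead of the front edge), 73 mm above the underside; axes as the guide's.
- edge_left (a point): Left (+y) end of the guide's straight front surface, at guide x = +30, y = +45 mm, 30 mm above the underside.
- edge_right (a point): Right (-y) end of the guide's straight front surface, at guide x = +30, y = -45 mm, 30 mm above the underside.
- stand: Grey probe stand fixed to the bench, base 60 x 60 mm, origin: centre of its underside. Top plate 44 x 44 mm, upper surface 110 mm above the bench, with an 11 mm through hole at its middle in which the probe stands. The microscope (fixed) stands between stand and heater: its front is 530 mm ahead of the robot's base and it is 195 mm high there (215 mm from 610 mm on), so go round in front of it or over it.
- probe: Loose reference probe, 60 g, 170 mm long, upright in the stand at first with its handle's underside resting on the top plate. Origin: the tip (lower end); z runs up along the probe. Thin steel stem 6 mm in diameter over the lower 100 mm; black square handle 18 x 18 mm, 70 mm long above it.
- probe_handle (a point): Centre of the probe's handle, 135 mm above the tip; its x and y axes are square to the handle's flat sides, z up along the probe.
- probe_tip (a point): Lower end of the probe's stem.
- dye_bottle: Bystander: small white bottle, red cap, 34 mm across, 67 mm high; origin at its underside.
- vial: Bystander: glass vial, 23 mm across, 51 mm high; origin at its underside.
- timer: Bystander: white bench timer, 62 x 68 x 19 mm, lying near the front edge; origin at its underside.
- dish: Bystander: clear petri dish, 60 mm across, 14 mm high; origin at its underside.
Things that resemble listed ones, but are neither listed nor needed, are in the scene too. Of the things shaped like the probe, the black one is meant.

How it is judged (in metres and radians):
On the way, in this order (a step that is already met when the one before it is completed fails the run):
1. the guide stands flush against the heater's front face, hole over the middle of the well, let go of (x of each of edge_left, edge_right in the frame of heater above -0.053 m and y of guide_hole in the frame of well between -0.01 and 0.01 m and height (world z) of guide below 0.004 m and angle between guide's own z axis and vertical below 0.05 rad and contact force between each of the arm, the fingers and guide below 0.2 N and linear speed of guide below 0.01 m/s), for 0.2 s.
2. the probe is lifted out of its stand, its tip above the guide (height (world z) of probe_tip above 0.078 m and contact force between the fingers and probe above 1 N and contact force between probe and stand below 0.1 N), for 0.1 s.
At the end, for the whole second after the job is handed in: Guide on the bench, let go, both edge ends within 3 mm of the heater's face, hole within 10 mm of the well's middle along it; probe held still, within 0.06 rad of upright, tip within 3.5 mm of the hole's axis and 25 to 45 mm above the bench, touching neither guide nor heater (x of each of edge_left, edge_right in the frame of heater above -0.053 m and y of guide_hole in the frame of well between -0.01 and 0.01 m and height (world z) of guide below 0.004 m and angle between guide's own z axis and vertical below 0.05 rad and contact force between each of the arm, the fingers, probe and guide below 0.2 N and horizontal distance between probe_tip and guide_hole below 0.0035 m and angle between probe's own z axis and vertical below 0.06 rad and height (world z) of probe_tip between 0.025 and 0.045 m and linear speed of probe below 0.02 m/s and contact force between the fingers and probe above 1 N and contact force between probe and heater below 0.2 N); the arm keeps its last pose, push and grip.
It fails at once if the probe touches the guide (contact force between probe and guide above 0.3 N).
It fails at once if the probe touches the heater (contact force between probe and heater above 0.3 N).
It fails at once if a bystander is moved more than 20 mm (distance of any of dye_bottle, vial, timer, dish from where it was at the start of the episode above 0.02 m).
It also fails if it takes over 59 s, if anything falls off the work surface, if the arm or the gripper's body presses on something with over 40 N, if the wrist force passes 120 N, or if a joint passes its speed limit or range.

## Working session

There is one attempt and no reset: what is moved stays moved. The work goes in short steps, Python scripts to look and compute and a tool call to move; the robot and the scene stay as the last step left them, time stands still between calls to the robot, and variables do not carry over. Pictures are saved under pics/ and viewed, at most 11 in all, crops included, and the job is handed in when it is done.

Besides the shell and the picture viewer there is one more tool, called after "Call:" as name(argument=value, ...), one argument or row to a line, values as JSON. arm_command: Moves the arm, as the interface text tells. Its arguments: {"type":"object","properties":{"targets":{"type":"array","items":{"type":"array","items":{"type":"number"}}}},"required":["targets"]}

```bash
ls; mkdir -p pics
cat > h.py <<'E'
import numpy as np, cv2
from cell import env
from scipy.spatial.transform import Rotation as R
def cam(name):
    s=env.state(); c=env.read_camera(name); f=200/np.tan(np.radians(c['vertical_fov'])/2)
    if name=='wrist':
        T=np.eye(4);T[:3,:3]=R.from_euler('xyz',s['tcp_rot']).as_matrix();T[:3,3]=s['eef_pos'];W=T@np.array(c['hand_eye'])
    else: W=np.array(c['world_from_camera'])
    return c['frame'],f,c['cx'],c['cy'],W
def ray(C,u,v):
    _,f,cx,cy,W=C; d=W[:3,:3]@np.array([(u-cx)/f,(v-cy)/f,1]); return W[:3,3],d
def plane(C,u,v,z):
    o,d=ray(C,u,v); return o+d*(z-o[2])/d[2]
def proj(C,p):
    _,f,cx,cy,W=C; q=np.linalg.inv(W)@np.append(p,1); return np.array([cx+f*q[0]/q[2],cy+f*q[1]/q[2]])
def save(C,n,box=None,k=1):
    im=C[0]
    if box: im=im[box[1]:box[3],box[0]:box[2]]
    cv2.imwrite('pics/'+n,cv2.resize(im[:,:,::-1],None,fx=k,fy=k,interpolation=cv2.INTER_CUBIC))
def show():
    s=env.state(); print({k:np.round(s[k],3).tolist() for k in('t','joints','eef_pos','tcp_rot','opening','grip_force','ft_force')})
E
python3 - <<'E'
from h import *
show()
for n in('scene','top'):
    C=cam(n); save(C,n+'0.png'); np.save(n+'.npy',C[4]); print(n,C[1:4],C[4].round(3).tolist())
c=env.read_camera('wrist'); print(np.round(c['hand_eye'],3).tolist(),c['vertical_fov'])
E
```

```text
pics
{'t': 0.0, 'joints': [1.019, 0.492, 1.559, -0.0, 1.092, -0.106], 'eef_pos': [269.33, 563.72, 214.057], 'tcp_rot': [-3.14, -0.0, 2.696], 'opening': 0.999, 'grip_force': 0.0, 'ft_force': [0.122, -0.385, 0.285]}
scene (np.float64(498.9414644107235), 323.30658047738183, 202.30341649246301) [[-0.764, -0.311, 0.566, -246.082], [-0.645, 0.353, -0.677, 1038.568], [0.011, -0.882, -0.47, 775.238], [0.0, 0.0, 0.0, 1.0]]
top (np.float64(392.323257242935), 315.69683213572193, 202.7003557934226) [[0.012, -0.991, 0.13, 332.22], [-1.0, -0.01, 0.018, 97.358], [-0.016, -0.13, -0.991, 1440.709], [0.0, 0.0, 0.0, 1.0]]
[[-0.001, -0.968, -0.252, 71.231], [1.0, -0.001, 0.0, -1.53], [-0.001, -0.252, 0.968, -169.91], [0.0, 0.0, 0.0, 1.0]] 66.81186549122731
```

View pics/scene0.png

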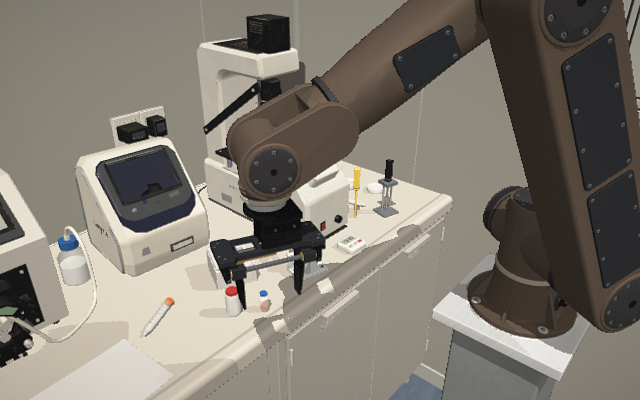

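View pics/top0.png

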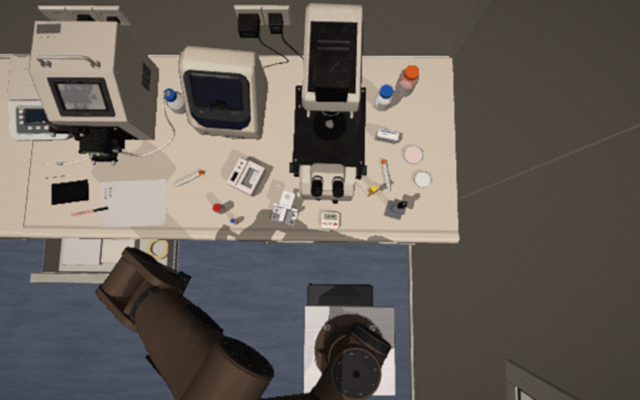

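Top view: the heater is at (247,175), the guide at (285,207), and the black probe in its stand at (397,208). Beside the stand is a yellow look-alike at (373,189). The listed probe is the black one. I'll confirm this in one enlarged crop.

Run:
```python
from h import *
C=cam('top'); save(C,'topcrop.png',(205,145,425,235),3.6)
for n,u,v,z in [('heater',247,175,60),('guide',285,207,60),('probe',397,208,110),('yellow',373,189,110),('bottle',217,208,60),('vial',233,221,50),('timer',331,219,19),('micro fl',300,197,195),('micro fr',353,200,195)]:
    print(n,plane(C,u,v,z).round())
```

```text
heater [611. 370.  60.]
guide [496. 231.  60.]
probe [ 491. -156.  110.]
yellow [556. -75. 110.]
bottle [490. 473.  60.]
vial [445. 417.  50.]
timer [459.  67.  19.]
micro fl [513. 170. 195.]
micro fr [505.   0. 195.]
```

View pics/topcrop.png

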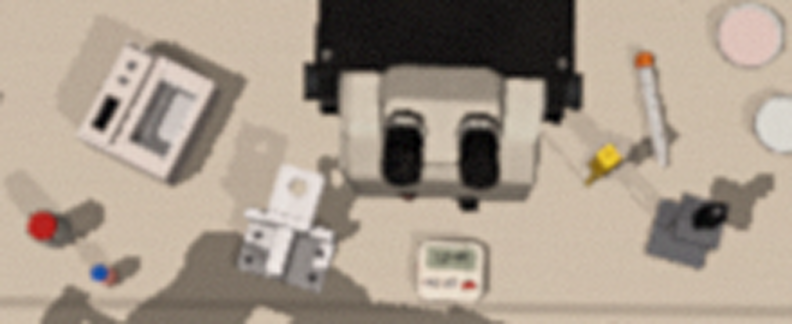

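The crop shows the black handle on the grey stand at crop (710,215). The yellow look-alike is at (605,160). The guide hole is at (298,187). The heater's front face is its lower-right side, from (215,85) to (172,185). I'll move above the guide and heater for a close look.

Call:
arm_command(
  targets=[
    [-45,-25,0,0,1],
    [-90,-50,0,0,1],
    [-135,-75,0,0,1],
    [-180,-100,0,0,1],
    [-220,-125,0,0,1],
  ],
)

```text
t: 0.7
eef_pos: [413.3, 357.2, 214.6]
tcp_rot: [3.141, 0.0, 2.696]
ft_force: [0.2, 0.2, -0.7]
opening: 1.001
grip_force: 0.0
```

Call:
arm_command(
  targets=[
    [-20,-20,0,-5,1],
    [-41,-27,-10,-10,1],
    [-41,-27,-20,-15,1],
    [-41,-27,-20,-15,1],
    [-41,-27,-20,-15,1],
  ],
)

```text
t: 1.2
eef_pos: [437.5, 316.9, 234.4]
tcp_rot: [3.142, -0.0, 2.955]
ft_force: [0.3, 1.1, -0.3]
opening: 0.996
grip_force: 0.0
```

Run:
```python
from h import *
show(); C=cam('wrist'); save(C,'w1.png'); 
import pickle; pickle.dump(C,open('w1.pkl','wb'))
for n,p in [('guide grip',(456,238,69)),('heater',(611,370,60))]: print(n,proj(C,p).round())
```

```text
{'t': 1.2, 'joints': [0.505, 0.35, 1.741, 0.0, 1.05, -0.88], 'eef_pos': [437.523, 316.916, 234.393], 'tcp_rot': [3.142, -0.0, 2.955], 'opening': 0.996, 'grip_force': 0.0, 'ft_force': [0.262, 1.098, -0.262]}
guide grip [258. 214.]
heater [387. 306.]
```

View pics/w1.png

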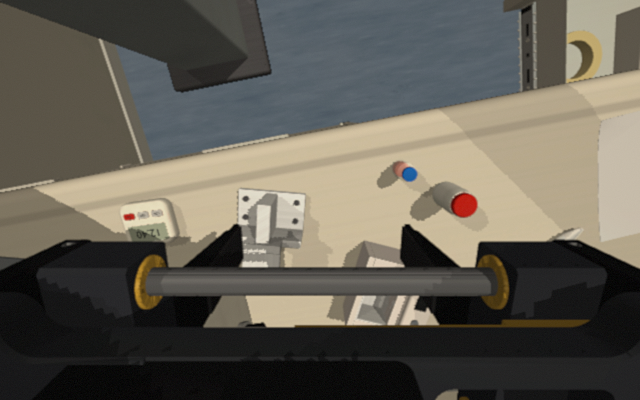

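Wrist view: the rib top is at (263,223) and the foot corners at (238,188) and (306,193). The heater is half hidden by the gripper, which covers rows above 240. I'll go further forward so both can be seen.

Call:
arm_command(
  targets=[
    [-45,11,-15,0,1],
    [-90,22,-30,0,1],
    [-135,33,-30,0,1],
    [-180,44,-30,0,1],
    [-180,44,-30,0,1],
  ],
)

```text
t: 1.75
eef_pos: [626.3, 327.0, 261.8]
tcp_rot: [-3.14, -0.001, 2.955]
ft_force: [-0.8, 0.8, 0.1]
opening: 0.997
grip_force: 0.0
```

Run:
```python
from h import *
import pickle
show(); C=cam('wrist'); pickle.dump(C,open('w2.pkl','wb'))
save(C,'w2.png',(190,20,510,260),2.5)
```

```text
{'t': 1.75, 'joints': [0.388, 0.578, 1.272, -0.0, 1.294, -0.996], 'eef_pos': [626.293, 327.037, 261.754], 'tcp_rot': [-3.14, -0.001, 2.955], 'opening': 0.997, 'grip_force': 0.0, 'ft_force': [-0.781, 0.835, 0.119]}
```

View pics/w2.png

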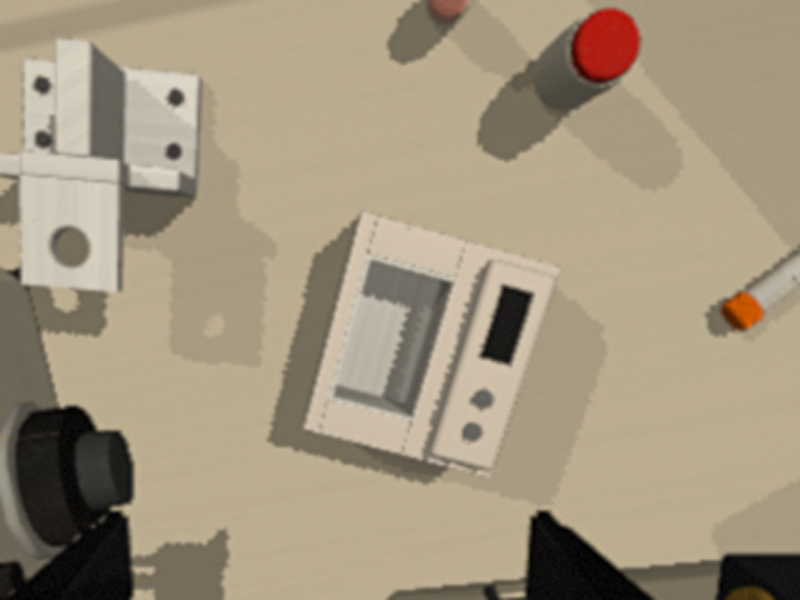

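Crop of w2 (pixel = 190+x/2.5, 20+y/2.5): the heater's front top edge runs from (362,212) to (305,430), and the well corners are (368,262), (452,283), (414,415), (335,390). The guide hole is at (70,247), the arm end corners at (20,285) and (121,291), and the rib top's rear corners at (57,40) and (90,40).

Run:
```python
from h import *
import pickle
C=pickle.load(open('w2.pkl','rb'))
P=lambda x,y,z: plane(C,190+x/2.5,20+y/2.5,z)[:2]
A,B=P(362,212,55),P(305,430,55); d=B-A; print('front edge',A.round(1),B.round(1),np.linalg.norm(d))
w=[P(*q,55) for q in [(368,262),(452,283),(414,415),(335,390)]]
print('well',np.round(w,1).tolist(),[round(np.linalg.norm(w[i]-w[(i+1)%4]),1) for i in range(4)])
a=np.degrees(np.arctan2(d[1],d[0])); print('edge dir',a,[np.degrees(np.arctan2(*(w[j]-w[i])[::-1])) for i,j in((0,3),(1,2),(0,1),(3,2))])
h=P(70,247,73); e1,e2=P(20,285,73),P(121,291,73); r=(P(57,40,69)+P(90,40,69))/2
print('hole',h,'arm end',e1,e2,np.linalg.norm(e1-e2),'rib rear',r,'dist hole-rib(88)',np.linalg.norm(h-r),'yaw',np.degrees(np.arctan2(*(h-r)[::-1])),'end yaw',np.degrees(np.arctan2(*(e1-e2)[::-1])))
f1,f2=P(23,60,10),P(200,75,10); print('foot rear',f1,f2,np.linalg.norm(f1-f2),np.degrees(np.arctan2(*(f2-f1)[::-1])))
rl=[P(57,40,69),P(57,152,69)]; rr=[P(90,40,69),P(92,152,69)]
print('rib edges yaw',[np.degrees(np.arctan2(*(q[1]-q[0])[::-1])) for q in(rl,rr)], np.linalg.norm(rl[0]-rr[0]))
# subpixel fit of heater front edge
g=cv2.cvtColor(C[0],cv2.COLOR_RGB2GRAY).astype(float); pts=[]
for y in np.linspace(235,410,40):
    x0=362-(y-212)*57/218; v=20+y/2.5; us=190+x0/2.5+np.arange(-6,6.1,.25)
    prof=cv2.remap(g.astype(np.float32),us.astype(np.float32)[None],np.full((1,us.size),v,np.float32),1)[0]
    u=us[np.argmax(np.gradient(cv2.GaussianBlur(prof[None],(9,1),2)[0]))]; pts.append(plane(C,u,v,55)[:2])
pts=np.array(pts,np.float32); l=cv2.fitLine(pts,cv2.DIST_HUBER,0,.01,.01).ravel(); print('fit edge dir',np.degrees(np.arctan2(l[1],l[0])),l[2:])
```

```text
front edge [541.  358.2] [640.2 311. ] 109.90026722322597
well [[564.2, 357.0], [581.6, 395.4], [642.9, 366.9], [622.8, 329.8]] [np.float64(42.1), np.float64(67.6), np.float64(42.1), np.float64(64.5)]
edge dir -25.443944047928145 [np.float64(-24.901780733679423), np.float64(-24.96096846277739), np.float64(65.65142635632165), np.float64(61.49776908286567)]
hole [531.85186642 223.38629979] arm end [543.97095094 196.03966571] [555.32971389 241.29596168] 46.659980934814854 rib rear [448.0062985  247.05897048] dist hole-rib(88) 87.1233298117273 yaw -15.76631420375363 end yaw -104.0894805046141
foot rear [434.57392571 204.4438831 ] [458.11070541 291.07368072] 89.77027256106972 74.80000947812403
rib edges yaw [np.float64(-15.88115451425993), np.float64(-14.135101452071838)] 14.31314455714003
fit edge dir -25.75584 [581.87775 337.58325]
```

Run:
```python
from h import *
import pickle
C=pickle.load(open('w2.pkl','rb'))
P=lambda x,y,z: plane(C,190+x/2.5,20+y/2.5,z).round()
for z in(50,100,150,200): print(P(132,470,z),P(20,270,z),P(55,390,z))
s=env.state(); M=R.from_euler('xyz',s['tcp_rot']).as_matrix(); print(s['eef_pos'],M.T@(np.array([465.1,242.2,110])-s['eef_pos']))
```

```text
[646. 217.  50.] [536. 189.  50.] [597. 189.  50.]
[634. 233. 100.] [539. 209. 100.] [592. 209. 100.]
[622. 249. 150.] [541. 228. 150.] [586. 229. 150.]
[610. 265. 200.] [544. 248. 200.] [581. 248. 200.]
[623.93345205 327.2073578  262.06862061] [ 140.00989784 -112.73539359  152.53570494]
```

Call:
arm_command(
  targets=[
    [35,-28,20,2,1],
    [70,-56,45,4.5,1],
    [105,-84,80,4.5,1],
    [140,-113,110,4.5,1],
    [140,-113,152,4.5,1],
  ],
)

```text
t: 2.3
eef_pos: [460.7, 241.1, 114.2]
tcp_rot: [3.14, 0.002, 2.879]
ft_force: [2.2, 0.8, -0.3]
opening: 1.0
grip_force: 0.0
```

Call:
arm_command(
  targets=[
    [0,0,0,0,1],
    [0,0,0,0,1],
  ],
)

```text
t: 2.5
eef_pos: [464.6, 242.3, 113.6]
tcp_rot: [-3.141, -0.0, 2.879]
ft_force: [0.3, 0.4, 1.0]
opening: 0.997
grip_force: 0.0
```

Run:
```python
from h import *
show(); C=cam('wrist'); save(C,'w3.png',(120,100,520,400),2)
for n,p in [('grip',(465.1,242.2,69)),('ribrear',(447.7,247,69)),('tipL',None)]:
    if p: print(n,proj(C,p).round(1))
s=env.state(); M=R.from_euler('xyz',s['tcp_rot']).as_matrix(); print(M.T@(np.array([465.1,242.2,29])-s['eef_pos']))
```

```text
{'t': 2.5, 'joints': [0.355, 0.483, 1.912, 0.0, 0.747, -0.954], 'eef_pos': [464.569, 242.341, 113.641], 'tcp_rot': [-3.141, -0.0, 2.879], 'opening': 0.997, 'grip_force': 0.0, 'ft_force': [0.327, 0.404, 1.024]}
grip [323.1 220.3]
ribrear [323.3 196.8]
[ 0.41543148 -0.61387067 85.38083756]
```

View pics/w3.png

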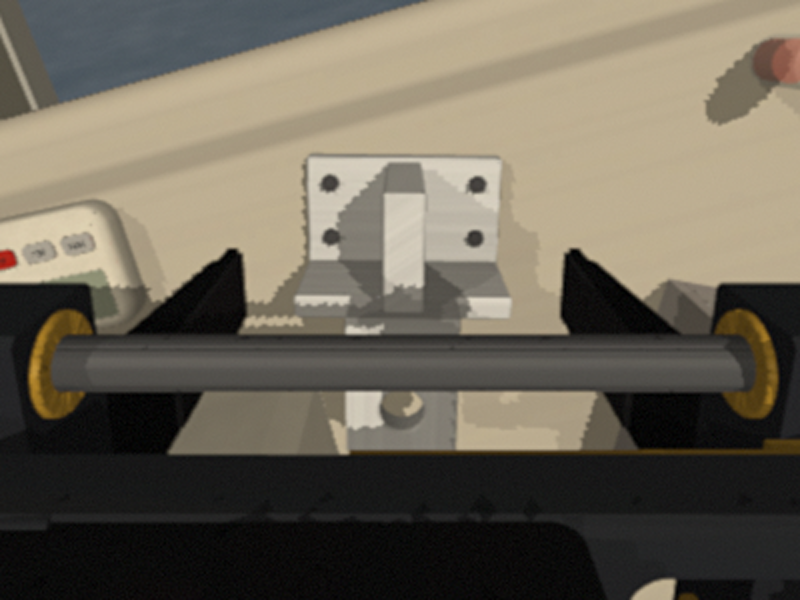

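The rib top spans crop x 383–425 with its rear at y 192, which is pixel (322,196). The prediction was (323,197), so it is centred and straight. I'll descend, grip and lift.

Call:
arm_command(
  targets=[
    [0,0,40,0,1],
    [0,0,75,0,1],
    [0,0,85,0,1],
    [0,0,85,0,1],
    [0,0,85,0,0],
  ],
)

```text
t: 3.05
eef_pos: [465.6, 242.2, 29.4]
tcp_rot: [3.14, 0.002, 2.879]
ft_force: [0.2, 0.3, -0.0]
opening: 0.956
grip_force: 0.0
```

Call:
arm_command(
  targets=[
    [0,0,0,0,0],
    [0,0,0,0,0],
    [0,0,0,0,0],
    [0,0,0,0,0],
    [0,0,0,0,0],
  ],
)

```text
t: 3.55
eef_pos: [464.5, 241.7, 28.0]
tcp_rot: [3.141, 0.0, 2.879]
ft_force: [0.0, -0.6, -1.0]
opening: 0.55
grip_force: 0.0
```

Call:
arm_command(
  targets=[
    [0,0,0,0,0],
    [0,0,0,0,0],
    [0,0,0,0,0],
    [0,0,0,0,0],
    [0,0,0,0,0],
  ],
)

```text
t: 4.05
eef_pos: [464.5, 241.8, 27.8]
tcp_rot: [3.141, 0.0, 2.879]
ft_force: [-0.1, 0.7, 0.4]
opening: 0.165
grip_force: 30.0
```

Call:
arm_command(
  targets=[
    [0,0,-15,0,0],
    [15,26,-20,0,0],
    [29,52,-20,0,0],
    [29,52,-20,-8,0],
    [29,52,-20,-16,0],
  ],
)

```text
t: 4.55
eef_pos: [449.1, 300.0, 47.3]
tcp_rot: [-3.141, -0.001, -3.118]
ft_force: [-0.1, 0.3, -6.0]
opening: 0.171
grip_force: 30.0
```

Call:
arm_command(
  targets=[
    [0,0,0,-8,0],
    [0,0,0,-16,0],
    [0,0,0,-24,0],
    [0,0,0,-32,0],
    [0,0,0,-40,0],
  ],
)

```text
t: 5.05
eef_pos: [449.5, 299.2, 47.3]
tcp_rot: [3.141, -0.001, -2.421]
ft_force: [0.2, 0.7, -5.0]
opening: 0.166
grip_force: 30.0
```

Call:
arm_command(
  targets=[
    [0,0,0,-8,0],
    [0,0,0,-16,0],
    [0,0,0,-23.4,0],
    [0,0,0,-23.4,0],
    [0,0,0,-23.4,0],
  ],
)

```text
t: 5.55
eef_pos: [449.7, 299.3, 47.5]
tcp_rot: [3.141, -0.001, -2.022]
ft_force: [-0.8, 0.0, -6.4]
opening: 0.165
grip_force: 30.0
```

Run:
```python
from h import *
show(); s=env.state(); M=R.from_euler('xyz',s['tcp_rot']).as_matrix()
print('yaw',np.degrees(s['tcp_rot'][2])); u=np.array([.432,.902,0])
for k in(60,40): print(k,M.T@(np.array([590.6,334.2,38])-k*u-s['eef_pos']))
```

```text
{'t': 5.55, 'joints': [0.465, 0.605, 1.919, 0.0, 0.618, -2.225], 'eef_pos': [449.697, 299.331, 47.483], 'tcp_rot': [3.141, -0.001, -2.022], 'opening': 0.165, 'grip_force': 29.999, 'ft_force': [-0.836, 0.048, -6.415]}
yaw -115.8598583059596
60 [ -32.83501185 -111.87055289    9.40171373]
40 [ -52.83706821 -111.77683452    9.38913504]
```

Call:
arm_command(
  targets=[
    [0,-40,0,-0.3,0],
    [-10,-80,0,-0.3,0],
    [-25,-112,0,-0.3,0],
    [-33,-112,10,-0.3,0],
    [-33,-112,16,-0.3,0],
  ],
)

```text
t: 6.05
eef_pos: [565.2, 280.8, 30.6]
tcp_rot: [3.141, -0.001, -2.016]
ft_force: [-0.8, 0.5, -6.0]
opening: 0.165
grip_force: 30.0
```

Call:
arm_command(
  targets=[
    [0,0,0,0,0],
    [-5,0,0,0,0],
    [-10,0,0,0,0],
    [-15,0,0,0,0],
    [-15,0,0,0,0],
  ],
)

```text
t: 6.55
eef_pos: [571.9, 295.2, 32.2]
tcp_rot: [-3.141, 0.001, -2.013]
ft_force: [0.5, -0.3, -4.8]
opening: 0.168
grip_force: 30.0
```

Run:
```python
from h import *
show(); s=env.state(); M=R.from_euler('xyz',s['tcp_rot']).as_matrix()
print('yaw',np.degrees(s['tcp_rot'][2])); u=np.array([.432,.902,0])
for k in(40,): print(k,M.T@(np.array([590.6,334.2,28.2])-k*u-s['eef_pos']))
```

```text
{'t': 6.55, 'joints': [0.374, 0.73, 1.662, 0.0, 0.749, -2.326], 'eef_pos': [571.91, 295.154, 32.176], 'tcp_rot': [-3.141, 0.001, -2.013], 'opening': 0.168, 'grip_force': 29.999, 'ft_force': [0.507, -0.34, -4.821]}
yaw -115.30951936906239
40 [-3.28076513e+00 -3.51952236e-03  3.97865750e+00]
```

Call:
arm_command(
  targets=[
    [0,0,2,0,0],
    [0,0,3,0,0],
    [-1,0,3,0,0],
    [-2,0,3,0,0],
    [-2,0,3,0,0],
  ],
)

```text
t: 7.05
eef_pos: [572.6, 296.2, 28.8]
tcp_rot: [-3.141, 0.0, -2.013]
ft_force: [0.4, 1.0, -5.0]
opening: 0.168
grip_force: 30.0
```

Call:
arm_command(
  targets=[
    [-0.5,0,0,0,0],
    [-1,0,0,0,0],
    [-1,0,0,0,0],
  ],
)

```text
t: 7.35
eef_pos: [573.0, 297.1, 28.8]
tcp_rot: [-3.142, 0.0, -2.013]
ft_force: [0.6, -0.2, -4.5]
opening: 0.171
grip_force: 30.0
```

Call:
arm_command(
  targets=[
    [-0.5,0,0,0,0],
    [-1,0,0,0,0],
    [-1,0,0,0,0],
  ],
)

```text
t: 7.65
eef_pos: [573.2, 297.6, 28.8]
tcp_rot: [3.141, -0.001, -2.013]
ft_force: [-1.1, -3.4, -3.6]
opening: 0.169
grip_force: 30.0
```

Call:
arm_command(
  targets=[
    [-0.5,0,0,0,0],
    [-0.5,0,0,0,0],
  ],
)

```text
t: 7.85
eef_pos: [573.1, 297.7, 28.9]
tcp_rot: [3.141, -0.001, -2.013]
ft_force: [-2.6, -6.3, -1.4]
opening: 0.168
grip_force: 30.0
```

Call:
arm_command(
  targets=[
    [0,0,0.5,0,0],
    [0,0,1,0,0],
    [0,0,1,0,0],
  ],
)

```text
t: 8.15
eef_pos: [573.2, 297.7, 27.9]
tcp_rot: [3.141, -0.001, -2.014]
ft_force: [-3.4, -6.3, -0.9]
opening: 0.169
grip_force: 30.0
```

Run:
```python
from h import *
show(); print(env.state()['moment'])
```

```text
{'t': 8.15, 'joints': [0.377, 0.739, 1.655, -0.0, 0.749, -2.322], 'eef_pos': [573.214, 297.714, 27.875], 'tcp_rot': [3.141, -0.001, -2.014], 'opening': 0.169, 'grip_force': 30.011, 'ft_force': [-3.419, -6.314, -0.887]}
[-0.97894096  0.46639411 -0.29359865]
```

Call:
arm_command(
  targets=[
    [0,0,0,0,0.3],
    [0,0,0,0,0.6],
    [0,0,0,0,0.8],
    [0,0,0,0,0.8],
    [0,0,0,0,0.8],
  ],
)

```text
t: 8.65
eef_pos: [573.7, 298.5, 27.9]
tcp_rot: [-3.141, 0.0, -2.013]
ft_force: [0.0, 0.5, -0.4]
opening: 0.53
grip_force: 0.0
```

Call:
arm_command(
  targets=[
    [0,0,-20,0,0.8],
    [0,0,-60,0,0.8],
    [0,0,-110,0,0.8],
    [0,0,-160,0,0.8],
    [0,0,-200,0,0.8],
  ],
)

```text
t: 9.15
eef_pos: [573.7, 298.5, 231.0]
tcp_rot: [-3.14, 0.002, -2.013]
ft_force: [0.8, 0.3, 0.1]
opening: 0.796
grip_force: 0.0
```

Call:
arm_command(
  targets=[
    [-40,0,0,0,0.8],
    [-80,0,0,0,0.8],
    [-100,0,0,0,0.8],
    [-100,0,0,0,0.8],
    [-100,0,0,0,0.8],
  ],
)

```text
t: 9.65
eef_pos: [616.0, 388.6, 227.3]
tcp_rot: [3.141, -0.001, -2.013]
ft_force: [-0.2, -0.5, 0.9]
opening: 0.798
grip_force: 0.0
```

Run:
```python
from h import *
import pickle
show(); C=cam('wrist'); pickle.dump(C,open('w4.pkl','wb'))
save(C,'w4.png',(190,60,450,260),3)
```

```text
{'t': 9.65, 'joints': [0.472, 0.636, 1.253, -0.0, 1.253, -2.228], 'eef_pos': [616.012, 388.605, 227.264], 'tcp_rot': [3.141, -0.001, -2.013], 'opening': 0.798, 'grip_force': 0.0, 'ft_force': [-0.19, -0.477, 0.908]}
```

View pics/w4.png

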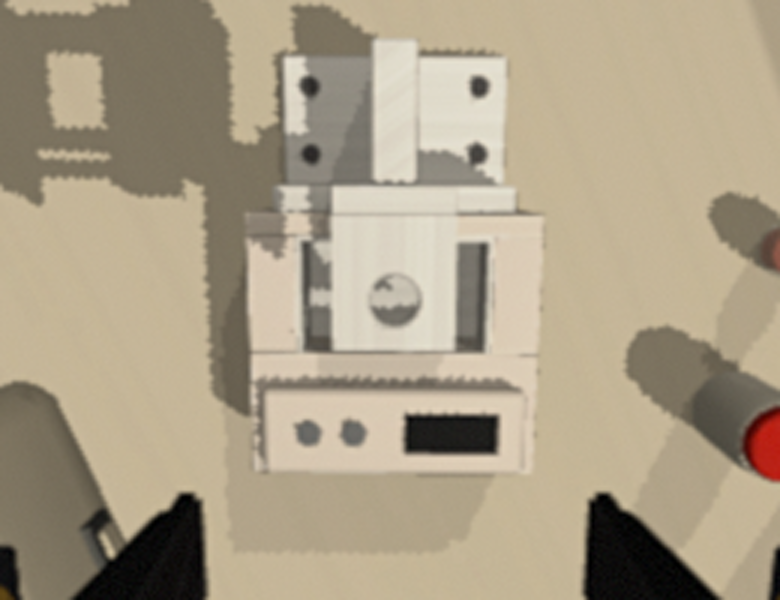

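The guide sits flush. Its wall meets the heater's front edge along row 213, and the hole at crop (395,299) is over the well's middle (x 302–490). Next I'll go round in front of the microscope to look at the probe.

Call:
arm_command(
  targets=[
    [25,20,-35,8,0.8],
    [58,45,-60,16,0.8],
    [90,70,-80,24,0.8],
    [122,95,-90,32,0.8],
    [155,121,-90,40,0.8],
  ],
)

```text
t: 10.2
eef_pos: [439.2, 298.9, 319.5]
tcp_rot: [3.142, 0.003, -2.718]
ft_force: [0.8, 0.4, 1.3]
opening: 0.794
grip_force: 0.0
```

Call:
arm_command(
  targets=[
    [19,-41,0,8,0.8],
    [38,-83,0,16,0.8],
    [57,-125,0,24.7,0.8],
    [76,-167,0,24.7,0.8],
    [96,-209,0,24.7,0.8],
  ],
)

```text
t: 10.7
eef_pos: [439.4, 68.2, 318.2]
tcp_rot: [-3.142, 0.001, 3.14]
ft_force: [0.8, 0.7, 0.5]
opening: 0.794
grip_force: 0.0
```

Call:
arm_command(
  targets=[
    [0,-46,0,0,0.8],
    [0,-92,0,0,0.8],
    [0,-138,0,0,0.8],
    [0,-184,0,0,0.8],
    [0,-220,0,0,0.8],
  ],
)

```text
t: 11.2
eef_pos: [439.1, -152.1, 318.1]
tcp_rot: [-3.141, 0.001, 3.139]
ft_force: [0.1, 0.2, -0.2]
opening: 0.798
grip_force: 0.0
```

Call:
arm_command(
  targets=[
    [-45,0,0,0,0.8],
    [-90,0,0,0,0.8],
    [-135,0,0,0,0.8],
    [-140,0,0,0,0.8],
    [-140,0,0,0,0.8],
  ],
)

```text
t: 11.7
eef_pos: [580.2, -149.9, 317.1]
tcp_rot: [3.141, -0.001, 3.141]
ft_force: [-0.4, 0.3, -0.1]
opening: 0.797
grip_force: 0.0
```

Run:
```python
from h import *
import pickle
C=pickle.load(open('w4.pkl','rb')); print('hole',plane(C,190+395/3,60+299/3,73))
P=lambda x,y,z: plane(C,190+x/3,60+y/3,z)[:2]
print('wall/face line',P(247,214,55),P(543,214,55))
show(); C=cam('wrist'); pickle.dump(C,open('w5.pkl','wb'))
print('probe',proj(C,(485,-156,180)))
save(C,'w5.png',(170,0,470,250),2.5)
```

```text
hole [601.60170493 360.61933517  73.        ]
wall/face line [638.29500908 311.23957848] [540.04040831 357.77204319]
{'t': 11.7, 'joints': [-0.363, 0.371, 1.479, -0.0, 1.293, -1.933], 'eef_pos': [580.158, -149.877, 317.118], 'tcp_rot': [3.141, -0.001, 3.141], 'opening': 0.797, 'grip_force': 0.0, 'ft_force': [-0.4, 0.297, -0.14]}
probe [315.76305324  95.34388358]
```

View pics/w5.png

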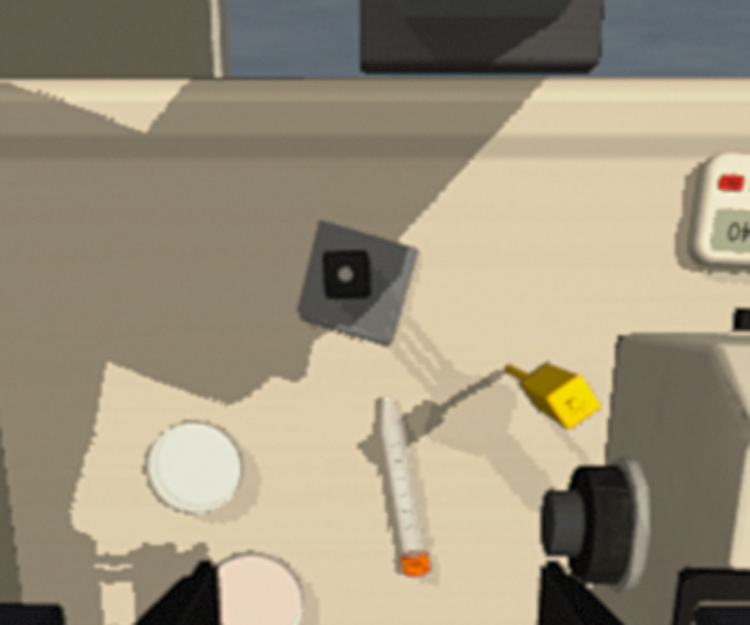

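Confirmed: the black square handle, crop centre (346,274), stands in the grey stand. The yellow look-alike at (560,395) stays where it is.

Run:
```python
from h import *
import pickle
C=pickle.load(open('w5.pkl','rb'))
g=cv2.cvtColor(C[0],cv2.COLOR_RGB2GRAY)[90:130,290:330]
m=(cv2.resize(g,None,fx=4,fy=4,interpolation=cv2.INTER_CUBIC)<50).astype(np.uint8)
cs,_=cv2.findContours(m,0,2); c=max(cs,key=cv2.contourArea); r=cv2.minAreaRect(c); print(r)
b=[(290+(x+.5)/4-.5,90+(y+.5)/4-.5) for x,y in cv2.boxPoints(r)]
w=np.array([plane(C,*q,180)[:2] for q in b]); print(w.round(1),w.mean(0),[np.linalg.norm(w[i]-w[i-1]).round(1) for i in range(4)],[np.degrees(np.arctan2(*(w[i]-w[i-1])[::-1])).round(1) for i in range(4)])
u,v=170+346/2.5,274/2.5; print('dot',plane(C,u,v,180))
print('stand plate',plane(C,170+359/2.5,283/2.5,110))
```

```text
((74.97055053710938, 79.70480346679688), (78.39070129394531, 76.4290771484375), 87.87889862060547)
[[ 489.3 -172.7]
 [ 488.7 -154.3]
 [ 507.  -153.7]
 [ 507.6 -172.4]] [ 498.15590872 -163.26195378] [np.float64(18.3), np.float64(18.4), np.float64(18.3), np.float64(18.7)] [np.float64(-178.9), np.float64(91.9), np.float64(2.0), np.float64(-88.0)]
dot [ 498.1302268  -163.23077624  180.        ]
stand plate [ 499.91453258 -159.79737586  110.        ]
```

Call:
arm_command(
  targets=[
    [41,-7,0,-1.9,0.5],
    [82,-13.3,20,-1.9,0.5],
    [82,-13.3,60,-1.9,0.5],
    [82,-13.3,95,-1.9,0.5],
    [82,-13.3,95,-1.9,0.5],
  ],
)

```text
t: 12.25
eef_pos: [495.4, -162.3, 220.5]
tcp_rot: [3.139, -0.005, -3.11]
ft_force: [-0.2, 1.1, -0.6]
opening: 0.507
grip_force: 0.0
```

Run:
```python
from h import *
show(); C=cam('wrist'); save(C,'w6.png',(170,130,470,330),2.5)
print(proj(C,(498.1,-163.2,180)))
g=cv2.cvtColor(C[0],cv2.COLOR_RGB2GRAY)
s=env.state(); M=R.from_euler('xyz',s['tcp_rot']).as_matrix(); print(M.T@(np.array([498.1,-163.2,136])-s['eef_pos']))
```

```text
{'t': 12.25, 'joints': [-0.443, 0.34, 1.8, 0.0, 1.008, -2.046], 'eef_pos': [495.401, -162.296, 220.47], 'tcp_rot': [3.139, -0.005, -3.11], 'opening': 0.507, 'grip_force': 0.0, 'ft_force': [-0.159, 1.086, -0.55]}
[321.27471399 225.57952202]
[-1.39500827 -0.59062278 86.75333786]
```

View pics/w6.png

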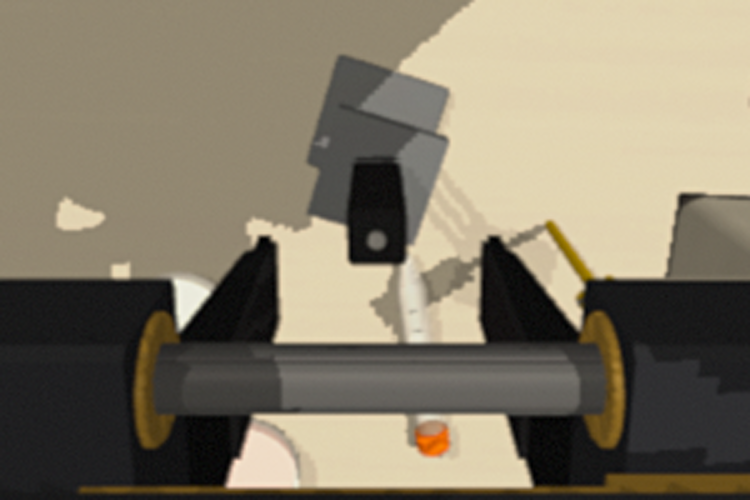

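The handle top's dot is at crop (376,240), pixel (320,226), against the predicted (321,226). It lies midway between the fingers, so I'll descend and grip.

Call:
arm_command(
  targets=[
    [0,0,0,0,0.5],
    [0,0,30,0,0.5],
    [0,0,60,0,0.5],
    [0,0,85,0,0.5],
    [0,0,85,0,0.5],
  ],
)

```text
t: 12.8
eef_pos: [498.0, -162.7, 137.1]
tcp_rot: [3.141, -0.002, -3.109]
ft_force: [-0.3, 0.1, 0.8]
opening: 0.501
grip_force: 0.0
```

```bash
python3 -c "
from h import *
show()"
```

```text
{'t': 12.8, 'joints': [-0.442, 0.449, 1.89, 0.0, 0.805, -2.045], 'eef_pos': [498.014, -162.683, 137.104], 'tcp_rot': [3.141, -0.002, -3.109], 'opening': 0.501, 'grip_force': 0.0, 'ft_force': [-0.297, 0.054, 0.767]}
```

Call:
arm_command(
  targets=[
    [0,0,0,0,0],
    [0,0,0,0,0],
    [0,0,0,0,0],
    [0,0,0,0,0],
    [0,0,0,0,0],
  ],
)

```text
t: 13.3
eef_pos: [498.7, -163.0, 138.6]
tcp_rot: [-3.141, 0.001, -3.109]
ft_force: [-1.3, 0.8, 6.1]
opening: 0.189
grip_force: 30.0
```

Call:
arm_command(
  targets=[
    [0,0,0,0,0],
    [0,0,0,0,0],
    [0,0,0,0,0],
  ],
)

```text
t: 13.6
eef_pos: [498.7, -163.0, 138.6]
tcp_rot: [-3.141, 0.001, -3.109]
ft_force: [-1.1, 1.3, 6.6]
opening: 0.189
grip_force: 30.0
```

Call:
arm_command(
  targets=[
    [0,0,-15,0,0],
    [0,0,-45,0,0],
    [0,0,-80,0,0],
    [0,0,-115,0,0],
    [0,0,-130,0,0],
  ],
)

```text
t: 14.1
eef_pos: [499.0, -163.2, 271.0]
tcp_rot: [-3.14, 0.004, -3.109]
ft_force: [-0.0, 0.4, -1.4]
opening: 0.189
grip_force: 30.0
```

Call:
arm_command(
  targets=[
    [0,0,0,0,0],
    [30,0,0,0,0],
    [58,10,0,0,0],
    [70,40,0,0,0],
    [72,75,0,0,0],
  ],
)

```text
t: 14.6
eef_pos: [422.3, -89.9, 266.6]
tcp_rot: [3.141, -0.002, -3.112]
ft_force: [1.1, 0.6, -0.0]
opening: 0.188
grip_force: 30.0
```

Call:
arm_command(
  targets=[
    [0,40,0,0,0],
    [0,80,0,0,0],
    [0,120,0,0,0],
    [0,160,0,0,0],
    [0,200,0,0,0],
  ],
)

```text
t: 15.1
eef_pos: [416.8, 111.2, 266.7]
tcp_rot: [-3.142, -0.001, -3.109]
ft_force: [1.1, 0.3, 0.5]
opening: 0.185
grip_force: 30.0
```

Call:
arm_command(
  targets=[
    [0,40,0,0,0],
    [0,80,0,0,0],
    [0,120,0,0,0],
    [0,160,0,0,0],
    [0,200,0,0,0],
  ],
)

```text
t: 15.6
eef_pos: [410.3, 311.0, 266.5]
tcp_rot: [-3.141, -0.002, -3.109]
ft_force: [-0.0, -0.2, -0.4]
opening: 0.19
grip_force: 30.0
```

Run:
```python
from h import *
show()
s=env.state(); M=R.from_euler('xyz',s['tcp_rot']).as_matrix(); print(M.T@(np.array([602.5,361,223])-s['eef_pos']))
```

```text
{'t': 15.6, 'joints': [0.52, 0.281, 1.753, -0.0, 1.109, -1.083], 'eef_pos': [410.327, 311.04, 266.457], 'tcp_rot': [-3.141, -0.002, -3.109], 'opening': 0.19, 'grip_force': 29.998, 'ft_force': [-0.015, -0.192, -0.401]}
[-193.76762324   43.70400139   43.11659433]
```

Call:
arm_command(
  targets=[
    [-40,9,0,0,0],
    [-80,18,0,0,0],
    [-120,27,0,0,0],
    [-160,36,0,0,0],
    [-194,44,0,0,0],
  ],
)

```text
t: 16.1
eef_pos: [605.0, 360.0, 265.5]
tcp_rot: [-3.141, -0.002, -3.109]
ft_force: [-0.2, 0.4, -0.5]
opening: 0.187
grip_force: 30.0
```

Call:
arm_command(
  targets=[
    [0,0,0,0,0],
    [0,0,15,0,0],
    [0,0,35,0,0],
    [0,0,35,0,0],
    [0,0,35,0,0],
  ],
)

```text
t: 16.6
eef_pos: [603.1, 359.7, 232.3]
tcp_rot: [-3.141, -0.001, -3.109]
ft_force: [-0.8, 0.7, -1.1]
opening: 0.191
grip_force: 30.0
```

Run:
```python
from h import *
import pickle
show(); C=cam('wrist'); pickle.dump(C,open('w7.pkl','wb')); save(C,'w7.png',(240,130,400,250),5)
s=env.state(); p=np.array(s['eef_pos'])
print('hole pred',proj(C,(602,360.8,73)),'tip pred',proj(C,p-[0,0,128.6]))
```

```text
{'t': 16.6, 'joints': [0.444, 0.592, 1.324, 0.0, 1.227, -1.16], 'eef_pos': [603.116, 359.71, 232.336], 'tcp_rot': [-3.141, -0.001, -3.109], 'opening': 0.191, 'grip_force': 29.998, 'ft_force': [-0.8, 0.71, -1.081]}
hole pred [323.20903455 186.37399938] tip pred [322.45087543 194.29581776]
```

View pics/w7.png

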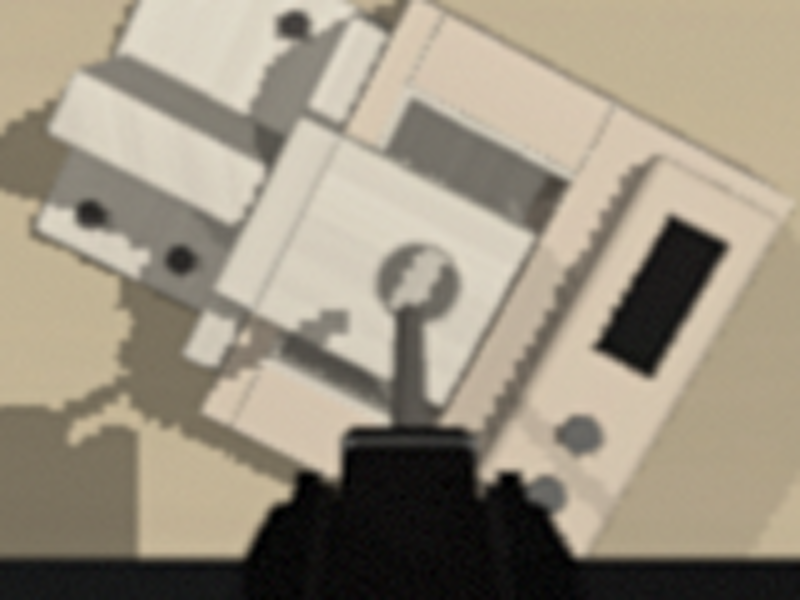

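The hole is at crop (419,283). The stem's end has its far edge at crop (409,305), which puts its centre near y 321.

Run:
```python
from h import *
import pickle
C=pickle.load(open('w7.pkl','rb')); im=C[0]
h=plane(C,240+419/5-.4,130+283/5-.4,73); t=plane(C,240+409.5/5-.4,130+321/5-.4,103.7)
s=env.state(); M=R.from_euler('xyz',s['tcp_rot']).as_matrix(); print(s['eef_pos'],h,t,M.T@(h-t), M.T@(h-np.array(s['eef_pos'])))
g=cv2.cvtColor(im,cv2.COLOR_RGB2GRAY)
for r in range(176,206): print(r,g[r,310:336].tolist())
```

```text
[603.43136386 359.8639877  233.19394475] [601.79609194 361.00514648  73.        ] [603.16181148 358.8956758  103.7       ] [ 1.30032541  2.1490287  30.70009586] [  1.61804066   1.17409473 160.19388171]
176 [209, 211, 211, 211, 210, 210, 210, 211, 212, 213, 213, 212, 212, 213, 214, 214, 214, 214, 212, 210, 208, 207, 206, 208, 207, 206]
177 [206, 208, 210, 211, 211, 212, 210, 211, 212, 213, 213, 210, 207, 207, 208, 211, 214, 215, 215, 213, 212, 210, 208, 206, 207, 207]
178 [204, 205, 206, 207, 209, 211, 212, 213, 211, 202, 195, 184, 175, 176, 181, 190, 197, 205, 212, 216, 214, 213, 211, 208, 208, 206]
179 [206, 206, 206, 206, 206, 209, 211, 207, 196, 172, 149, 135, 126, 126, 139, 159, 169, 176, 197, 208, 213, 214, 213, 212, 212, 209]
180 [206, 206, 206, 205, 206, 205, 203, 190, 161, 131, 113, 109, 116, 129, 150, 173, 177, 171, 171, 189, 204, 213, 213, 214, 213, 212]
181 [206, 207, 206, 207, 207, 202, 183, 153, 124, 110, 108, 110, 133, 170, 178, 186, 186, 184, 176, 171, 186, 208, 214, 211, 212, 214]
182 [205, 205, 205, 207, 207, 194, 161, 125, 109, 107, 108, 112, 139, 177, 187, 187, 190
[... 2374 characters left out ...]
27, 180, 205, 208, 207, 208, 209, 210, 211, 197, 155, 133]
201 [195, 203, 207, 207, 208, 209, 209, 199, 156, 90, 71, 79, 84, 89, 124, 175, 205, 206, 206, 207, 208, 209, 207, 180, 133, 144]
202 [144, 174, 195, 203, 206, 208, 208, 199, 157, 92, 71, 80, 84, 87, 115, 166, 201, 205, 204, 205, 207, 207, 194, 154, 134, 167]
203 [90, 112, 144, 176, 198, 206, 209, 197, 155, 90, 72, 80, 83, 87, 113, 166, 203, 206, 205, 204, 206, 201, 174, 136, 150, 178]
204 [78, 78, 91, 120, 155, 184, 199, 193, 149, 87, 72, 81, 85, 87, 113, 165, 206, 209, 206, 205, 204, 184, 140, 133, 169, 181]
205 [81, 79, 76, 83, 103, 134, 159, 164, 127, 80, 74, 80, 85, 88, 115, 167, 206, 210, 209, 209, 201, 170, 128, 151, 178, 181]
```

Call:
arm_command(
  targets=[
    [1.4,1.9,0,0,0],
    [1.4,1.9,8,0,0],
    [1.4,1.9,16,0,0],
    [1.4,1.9,16,0,0],
    [1.4,1.9,16,0,0],
  ],
)

```text
t: 17.15
eef_pos: [602.1, 361.6, 216.5]
tcp_rot: [-3.141, -0.0, -3.109]
ft_force: [-0.3, -0.2, -0.1]
opening: 0.189
grip_force: 30.0
```

Run:
```python
from h import *
show(); C=cam('wrist'); s=env.state(); z=s['eef_pos'][2]-128.6
g=cv2.cvtColor(C[0],cv2.COLOR_RGB2GRAY)
hp=proj(C,(601.8,361,73)); tp=proj(C,np.array(s['eef_pos'])-[0,0,128.6]); print(hp,tp,z)
for r in range(172,204,1): print(r,g[r,310:336].tolist())
```

```text
{'t': 17.15, 'joints': [0.447, 0.604, 1.344, 0.0, 1.194, -1.156], 'eef_pos': [602.07, 361.569, 216.468], 'tcp_rot': [-3.141, -0.0, -3.109], 'opening': 0.189, 'grip_force': 29.998, 'ft_force': [-0.333, -0.151, -0.139]}
[321.68354972 190.14295607] [322.34204703 193.87150068] 88.2056271385737
172 [214, 214, 213, 210, 208, 206, 207, 206, 207, 207, 208, 206, 208, 209, 208, 211, 210, 208, 198, 182, 163, 145, 134, 120, 113, 108]
173 [213, 214, 213, 212, 211, 210, 208, 206, 206, 206, 206, 207, 207, 207, 208, 208, 209, 210, 211, 207, 200, 184, 163, 142, 124, 115]
174 [211, 212, 213, 213, 214, 212, 212, 209, 208, 207, 206, 207, 207, 208, 206, 208, 208, 208, 209, 212, 211, 208, 201, 184, 162, 142]
175 [211, 211, 211, 212, 212, 212, 213, 213, 213, 210, 208, 205, 207, 207, 207, 207, 207, 207, 208, 209, 209, 213, 211, 209, 199, 184]
176 [212, 212, 211, 212, 211, 213, 212, 214, 213, 212, 211, 209, 208, 207, 206, 208, 208, 208, 206, 208, 208, 208, 209, 211, 212, 209]
177 [211, 211, 213, 212, 212, 211, 213, 211, 213, 214, 213, 211, 210, 209, 206, 206, 207, 208, 207, 207, 207, 208, 207, 208, 210, 212]
[... 2744 characters left out ...]
 180, 190, 193, 201, 199, 192, 195, 201, 203, 200]
199 [191, 200, 205, 206, 206, 207, 208, 196, 151, 88, 71, 80, 87, 89, 122, 172, 199, 198, 191, 197, 195, 186, 185, 188, 192, 184]
200 [206, 205, 204, 204, 204, 205, 208, 197, 154, 91, 71, 80, 86, 91, 127, 181, 204, 199, 186, 184, 185, 182, 182, 184, 183, 164]
201 [208, 206, 205, 204, 204, 205, 206, 196, 154, 89, 70, 81, 86, 90, 125, 180, 207, 200, 186, 181, 181, 182, 184, 182, 164, 136]
202 [208, 208, 207, 205, 204, 204, 204, 193, 153, 90, 70, 82, 83, 87, 115, 171, 206, 204, 192, 185, 182, 183, 183, 172, 141, 129]
203 [208, 207, 209, 208, 207, 207, 206, 194, 153, 89, 72, 80, 84, 88, 111, 166, 206, 210, 202, 193, 189, 185, 181, 157, 123, 141]
```

The tip's line now meets the hole centre within about 0.5 mm: columns 321.35 and 321.4, and row 190.5 extrapolated to the hole's height against 190.8. I'll lower it straight down.

Call:
arm_command(
  targets=[
    [0,0,8,0,0],
    [0,0,16,0,0],
    [0,0,24,0,0],
    [0,0,32,0,0],
    [0,0,40,0,0],
  ],
)

```text
t: 17.7
eef_pos: [602.0, 361.6, 175.9]
tcp_rot: [-3.142, -0.0, -3.109]
ft_force: [0.4, 0.0, -0.5]
opening: 0.187
grip_force: 30.0
```

Call:
arm_command(
  targets=[
    [0,0,6,0,0],
    [0,0,12,0,0],
    [0,0,13,0,0],
    [0,0,13,0,0],
    [0,0,13,0,0],
  ],
)

```text
t: 18.2
eef_pos: [602.2, 361.7, 164.1]
tcp_rot: [3.141, 0.001, -3.109]
ft_force: [0.2, 0.4, 0.0]
opening: 0.188
grip_force: 30.0
```

Run:
```python
from h import *
show(); C=cam('wrist'); save(C,'w8.png',(260,150,380,250),6)
s=env.state(); e=np.array(s['eef_pos']); print('axis at z73',proj(C,[e[0],e[1],73]),'hole',proj(C,(601.8,361,73)))
```

```text
{'t': 18.2, 'joints': [0.447, 0.649, 1.402, 0.0, 1.09, -1.156], 'eef_pos': [602.249, 361.72, 164.12], 'tcp_rot': [3.141, 0.001, -3.109], 'opening': 0.188, 'grip_force': 29.998, 'ft_force': [0.231, 0.418, 0.048]}
axis at z73 [322.38153804 203.43404009] hole [321.60873332 202.90468777]
```

View pics/w8.png

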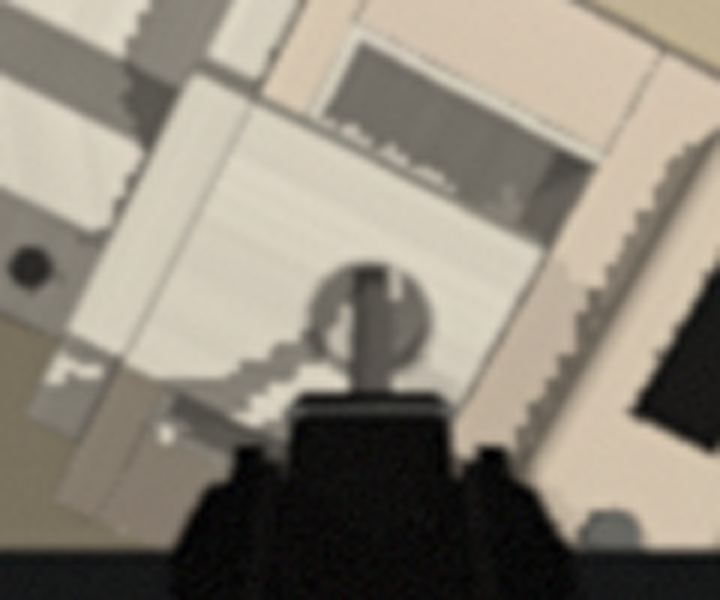

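The stem, at crop x 371, is centred in the hole at (370,322). The tip is about 35 mm above the bench and there is no contact force. I'll let it settle and hand in.

Call:
arm_command(
  targets=[
    [0,0,0,0,0],
    [0,0,0,0,0],
    [0,0,0,0,0],
    [0,0,0,0,0],
  ],
)

```text
t: 18.65
eef_pos: [602.1, 361.7, 163.9]
tcp_rot: [3.141, 0.0, -3.109]
ft_force: [-0.2, 0.3, -1.3]
opening: 0.19
grip_force: 30.0
```

Run:
```python
from h import *
show(); print(env.job_done())
```

```text
{'t': 18.65, 'joints': [0.447, 0.649, 1.402, 0.0, 1.09, -1.156], 'eef_pos': [602.114, 361.664, 163.883], 'tcp_rot': [3.141, 0.0, -3.109], 'opening': 0.19, 'grip_force': 29.998, 'ft_force': [-0.221, 0.296, -1.263]}
the job is handed in; nothing more can be done
None
```

I handed the job in at 18.65 s, with no verdict shown: the guide is flush on the heater and let go, and the gripper holds the probe centred in the hole with its tip about 35 mm above the bench.

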